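# Purge coupler on the tilted nipple

### The arm

A 7-joint arm with a two-finger parallel gripper is mounted at the origin on the work surface. World frame = base frame: x ahead of the robot, y to its left, z up, the work surface at z = 0. Lengths are in m, angles in rad, forces in N, time in s.
With the tool pointing down it reaches from about 0.4 to 0.9 m from the base axis. Payload 5.6 kg.
Tool frame: the origin (TCP) lies midway between the tips of the shut fingers; the grasp point (between the pads) lies 19 mm behind it; y points along the fingers, z is the direction in which the jaws open and shut, and the axes are right-handed (so a half turn about y gives the same grasp; the last joint's range is limited). The gripper opens to 92 mm and grips with 3 to 60 N. Pads are 20 mm wide; open, the fingers measure 128 mm over their backs; the gripper's body (75 mm by 189 mm) begins 69 mm behind the grasp point.
Start: joints at [-1.27, 0.468, -0.012, 1.603, 0.006, 1.071, -0.056], TCP at [0.219, 0.612, 0.215] pointing down, gripper open.
Joint ranges: [-2.53, 2.53], [-0.31, 2.02], [-1.57, 1.55], [0.28, 2.44], [-1.29, 4.43], [0.15, 1.84], [-2.92, 2.92]. Speed limits (rad/s): [2.57, 2.57, 3.14, 3.14, 3.14, 3.14, 3.14].

### API

Orientations are given as a 3x3 rotation matrix whose columns are the frame's x, y, z axes.
In Python, from station import env, effector, solver, viewer, workorder, search_frame, tip_of gives the robot as it stands. Calls block until the motion is done:
- env.reach(position, orientation): joint-space move of the TCP to a pose.
- env.movel(position, frame=None, rate=0.15): straight line of the TCP; frame=None keeps the orientation; rate is the mean speed in m/s.
- env.goto_joints(angles): joint-space move.
- effector.release() and effector.grasp(squeeze=None): open the fingers fully, or close them until they stop; squeeze is the grip in N (None keeps the last).
- env.pause(seconds).
- solver.inverse_kinematics(position, orientation): joint angles nearest the present ones, or None.
- env.sense(): the state.
- viewer.read_camera(name): name is "scene" or "top" or "wrist"; returns (picture, depth): 420x560x3 uint8, red, green, blue; 420x560 float32, m along the optical axis (not along the pixel's ray), 0 where there is no reading.
- viewer.camera_info(name): a dict with "intrinsics" (3x3 intrinsics, pixels), "eye" and "rotation" of the camera in the world; the wrist camera has in their place "T_tool_cam" (4x4, takes a point from camera to tool coordinates, whose origin is the TCP and whose axes are the tool frame's). Camera axes: x right, y up, looking along -z (the intrinsics and any distortion apply to the point x, -y, -z); pixel columns grow to the right and rows downward; lengths in m; the calibration is good to about 2 mm. The wrist camera is an equidistant fisheye: a pixel r from the principal point sees the ray r / f radians off the axis. A picture is of the moment at which its call begins: read the wrist's pose just before it. camera_info takes no time and is no camera call.
A pose or a line that the arm cannot do raises env.PlanningError and nothing moves.
- workorder.finish_job(): hands the job in, once; it reports no verdict.
Trained networks look in the newest picture that a camera, given by its name, has taken for a name from the list of things; names that differ only in an ending like _2 or _b are one class to them, and where a whole thing is asked for, a point or a joint stands for the part that bears it (a point fixed in the world has none). Each returns a list of dicts, best first, with "score" (0 to 1); they miss things now and then, are a little off and sometimes report something else, mostly with a low value. They report only what shows in the picture. A call takes as long as a camera call. They do not tell look-alikes from the thing itself.
- search_frame(camera, name): "at" ([x, y, z] in m, in world coordinates, good to about 4 mm: the middle of the surface that is visible of it).
- tip_of(camera, name): "at" ([x, y, z] in m, in world coordinates, good to about 4 mm: a listed point, or the origin of a listed thing).
The state is a dict: "t": time; "joint_positions": joint angles; "joint_velocities": joint speeds; "tau": joint torques, N m; "ee_pos": TCP position; "tcp_rot": TCP orientation; "wrist_force": force on the tool from outside, world axes, zero at the start; "moment": the same for the moment, N m; "gripper_width": finger opening in m.
Only numpy, scipy, OpenCV 4.12 (cv2) and the standard library are available. Lean on these libraries where they do the work, as an engineer would, in place of code of your own. Each camera call takes 0.05 s, during which the arm holds its last target.

### The job

Get the pump manifold ready for purging: first turn the valve knob clockwise until it clicks past its detent, then take the tall coupler that stands on the bench and press it squarely onto the tilted nipple until it snaps on and its mouth sits fully home against the collar. Its spring pushes it back out a little, so finish the program while you are still gripping the coupler and holding it pressed home. Leave the bottle, the blanking cap and the spanner alone.

Things in the scene. Friction and masses are not known exactly. Their poses are not given: they have to be found in the camera images.
- manifold: Aluminium plate 120 x 250 x 14 mm fixed to the bench, origin under its centre, z up, front (-x) towards the robot. 70 mm to its -y side a grey round housing (72 mm across, top 36 mm above the bench) carries the knob; 70 mm to its +y side the nipple leans out of a grey pedestal (85 x 70 mm, top 44 mm above the bench). Place and yaw vary.
- purge_knob (a joint): Angle of the valve knob, rad: starts between 0 and 0.25, grows clockwise seen from above, ends at a stop at 1.25. A spring ball resists from about 0.42 (at most about 0.1 N m); the top of the detent, where it clicks over, is at 0.70, and past it the ball pushes the knob on to about 0.95. It stays there when let go.
- knob_grip (a point): Point on the vertical axis of the black valve knob, 69 mm above the bench. The grip is an upright bar 44 x 14 mm along this frame's x (pinch it across y), from 47 to 82 mm above the bench, over a skirt 38 mm across; the frame turns with the knob, its z is up. Take it from above and turn it about its z.
- nipple: Steel nipple fixed on the manifold, leaning 0.5 rad (29 deg) from upright towards the manifold's front (-x). Origin on its axis at the collar's upper face, 75 mm above the bench; z points out along its axis, y is level. Collar 42 mm across, barrel 16 mm across and 28 mm long.
- coupler: Loose steel coupler, 84 mm tall, about 280 g, standing upright on its mouth. Origin at the centre of the mouth, z towards its top. Lower 42 mm: round sleeve 34 mm across, socket 19 mm across and 37 mm deep, open downwards; above, a square grip 26 x 26 mm. Home on the nipple its origin and z axis meet the nipple's; its turn about the axis does not matter.
- coupler_grip (a point): Point on the coupler's axis in its square grip, 64 mm above its mouth; axes as the coupler's: the four flat sides face along x and y.
- blank_cap: Bystander: solid steel blanking cap, a 42 mm disc with a 26 mm stub, 36 mm tall, loose on the bench; origin under its centre. Not the coupler.
- amber_bottle: Bystander: small amber glass bottle, 54 mm across, 100 mm tall, loose; origin under its centre.
- spanner: Bystander: spanner 150 mm long, 5 to 10 mm thick, lying flat on the bench beyond the manifold's -y end, loose.
- nipple_balls (a point): On the nipple's axis, 15 mm out from the collar, same axes. Here four spring balls stand out of the barrel to 23 mm across: the coupler's lip rides over them with a push of some 5 to 15 N while its mouth is 18 to 12 mm from the collar, then snaps on. Let go, the snapped coupler is pushed back until the balls catch it, some 7 mm off the collar.
- nipple_tip (a point): End of the nipple, on its axis, 34 mm out from the collar, same axes; the barrel tapers from 16 mm at 28 mm to 9 mm across here. A spring pin 6 mm across sticks out a further 12 mm and gives way: the coupler meets it when its mouth is 9 mm from the collar; it pushes back 1.2 N per mm, about 11 N with the coupler home.
There are look-alikes about, which are no part of the job. Leave any orange look-alike of the coupler alone.

How it is judged:
By the outcome, as a careful person would: the job done as asked, in the order asked, and still so for the second after the job is handed in, while the arm keeps its last pose, push and grip.
It also fails if it takes over 54 s, if anything falls off the work surface, if the arm or the gripper's body presses on something with over 40 N, if the wrist force passes 120 N, or if a joint passes its speed limit or range.

## Working session

There is one attempt and no reset: what is moved stays moved. The work goes in short steps, each a Python script; the robot and the scene stay as the last script left them, time stands still between calls to the robot, and variables do not carry over. Pictures are saved under pics/ and viewed, and the job is handed in when it is done.

```bash
ls; mkdir -p pics; python3 - <<'E'
from station import env, effector, solver, viewer, workorder, search_frame, tip_of
import cv2, numpy as np
s=env.sense(); print(s['t'],s['ee_pos'],np.round(s['tcp_rot'],3).tolist(),s['gripper_width'])
for c in ['scene','top']:
    p,d=viewer.read_camera(c); cv2.imwrite(f'pics/{c}0.png',p[:,:,::-1]); np.save(f'pics/{c}0.npy',d)
    i=viewer.camera_info(c); print(c,i)
    for n in ['knob_grip','nipple','nipple_tip','coupler','coupler_grip','manifold','blank_cap','amber_bottle','spanner']:
        print(n,[(round(x['score'],2),np.round(x['at'],3).tolist()) for x in tip_of(c,n)[:3]])
print(env.sense()['t'])
E
```

```text
pics
0.0 [0.21900925 0.61137091 0.21364091] [[0.941, -0.0, 0.337], [-0.337, -0.002, 0.941], [0.0, -1.0, -0.002]] 0.09194313621729147
scene {'intrinsics': array([[474.35416445,   0.        , 275.95072552],
       [  0.        , 474.35416445, 206.12292238],
       [  0.        ,   0.        ,   1.        ]]), 'eye': array([ 0.9855052 , -0.55227255,  0.78523221]), 'rotation': array([[ 0.76823165, -0.44380951,  0.46136021],
       [ 0.64003026,  0.547633  , -0.53894282],
       [-0.01346813,  0.70931743,  0.70476052]])}
knob_grip [(0.69, [0.587, 0.069, 0.074])]
nipple [(0.86, [0.584, 0.21, 0.076])]
nipple_tip [(0.83, [0.571, 0.206, 0.107])]
coupler [(0.79, [0.478, -0.114, 0.002]), (0.69, [0.466, -0.048, -0.002]), (0.61, [0.423, -0.187, 0.003])]
coupler_grip [(0.82, [0.487, -0.118, 0.065]), (0.71, [0.43, -0.188, 0.064]), (0.6, [0.461, -0.043, 0.068])]
manifold [(0.87, [0.581, 0.138, 0.0])]
blank_cap [(0.55, [0.434, -0.294, -0.001])]
amber_bottle [(0.75, [0.619, -0.254, 0.004])]
spanner [(0.73, [0.657, -0.082, 0.006])]
top {'intrinsics': array([[484.29883871,   0.        , 280.6468581 ],
       [  0.        , 484.29883871, 210.63207621],
       [  0.        ,   0.        ,   1.        ]]), 'eye': array([0.44967563, 0.00892976, 1.05600245]), 'rotation': array([[ 0.01360842,  0.99575697, -0.09101025],
       [-0.99921696,  0.01692443,  0.03576362],
       [ 0.03715217,  0.0904523 ,  0.99520756]])}
knob_grip [(0.64, [0.589, 0.07, 0.07])]
nipple [(0.9, [0.584, 0.205, 0.07]), (0.35, [0.441, -0.287, 0.002])]
nipple_tip [(0.57, [0.562, 0.207, 0.105])]
coupler [(0.76, [0.426, -0.189, -0.002]), (0.7, [0.462, -0.048, -0.003]), (0.57, [0.48, -0.115, -0.003])]
coupler_grip [(0.67, [0.461, -0.049, 0.063]), (0.51, [0.428, -0.187, 0.067])]
manifold [(0.64, [0.589, 0.135, 0.0])]
blank_cap [(0.83, [0.434, -0.287, -0.001])]
amber_bottle [(0.95, [0.612, -0.256, -0.0])]
spanner []
1.0
```

View pics/scene0.png

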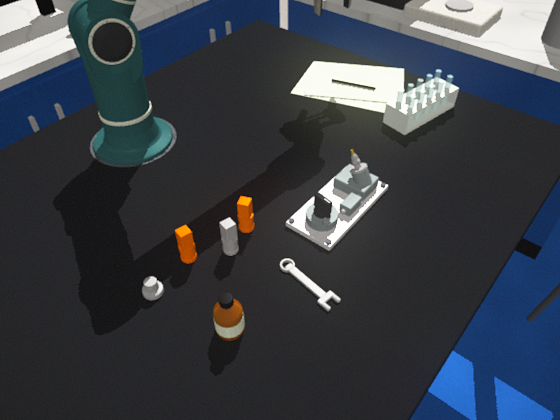

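View pics/top0.png

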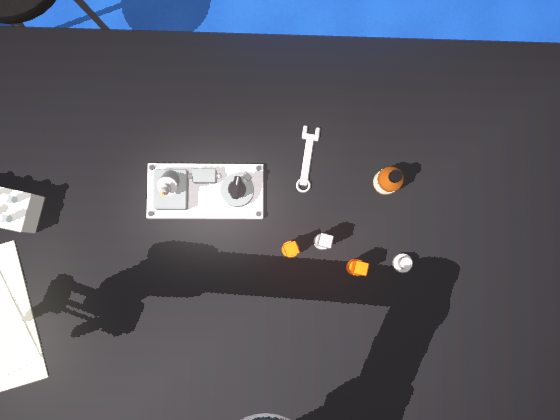

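The scene picture shows the grey coupler at about (229,237), between two orange look-alikes at (186,243) and (245,213). The manifold is at (340,200), with its knob at (322,208) and nipple at (357,168). I'll measure the yaws next.

```bash
cat > h.py <<'E'
from station import env, effector, solver, viewer, workorder, search_frame, tip_of
import cv2, numpy as np
def ray(c,u,v):
    i=viewer.camera_info(c);K=i['intrinsics']
    d=np.array([(u-K[0,2])/K[0,0],-(v-K[1,2])/K[1,1],-1.0])
    return i['eye'],i['rotation']@d
def at_z(c,u,v,z):
    e,d=ray(c,u,v); return e+d*(z-e[2])/d[2]
def cloud(c,dep):
    i=viewer.camera_info(c);K=i['intrinsics']
    v,u=np.mgrid[:420,:560]
    p=np.stack([(u-K[0,2])/K[0,0]*dep,-(v-K[1,2])/K[1,1]*dep,-dep],-1)
    return p@i['rotation'].T+i['eye']
E
python3 - <<'E'
from h import *
im=cv2.imread('pics/top0.png'); 
a=cv2.resize(im[150:230,135:275],None,fx=5,fy=5,interpolation=cv2.INTER_CUBIC); cv2.imwrite('pics/mtop.png',a)
b=cv2.resize(im[220:285,270:380],None,fx=6,fy=6,interpolation=cv2.INTER_CUBIC); cv2.imwrite('pics/ctop.png',b)
d=np.load('pics/top0.npy'); P=cloud('top',d)
# plate points
m=(P[...,2]>.008)&(P[...,2]<.025)&(P[...,0]>.48)&(P[...,0]<.7)&(P[...,1]>0)&(P[...,1]<.3)
r=cv2.minAreaRect(P[m][:,:2].astype(np.float32)*1000); print('plate',r,np.median(P[m][:,2]))
for nm,lo,hi,cx,cy,rr in [('knob',.07,.095,.588,.07,.04),('coupler',.07,.1,.479,-.115,.035),('house',.03,.042,.588,.07,.06),('ped',.039,.049,.58,.207,.07)]:
    for c in ['top','scene']:
        Q=cloud(c,np.load(f'pics/{c}0.npy'))
        m=(Q[...,2]>lo)&(Q[...,2]<hi)&(np.hypot(Q[...,0]-cx,Q[...,1]-cy)<rr)
        if m.sum()<4: print(nm,c,m.sum());continue
        print(nm,c,m.sum(),Q[m].mean(0).round(4),np.median(Q[m][:,2]).round(4),cv2.minAreaRect(Q[m][:,:2].astype(np.float32)*1000))
E
```

```text
plate ((586.5255126953125, 137.05516052246094), (120.50883483886719, 249.4539031982422), 0.8083860278129578) 0.012719000811085124
knob top 154 [0.5865 0.066  0.08  ] 0.0802 ((587.4306640625, 66.29352569580078), (14.02316665649414, 43.671363830566406), 80.9607925415039)
knob scene 145 [0.5886 0.0646 0.0785] 0.0796 ((586.8567504882812, 66.81253814697266), (16.116178512573242, 44.719425201416016), 79.29961395263672)
coupler top 175 [ 0.4805 -0.1165  0.0821] 0.0825 ((480.88031005859375, -117.1001205444336), (25.838769912719727, 26.052888870239258), 77.44065856933594)
coupler scene 184 [ 0.4824 -0.1186  0.0806] 0.0822 ((478.9024353027344, -116.35277557373047), (26.840436935424805, 29.0188045501709), 78.24014282226562)
house top 660 [0.5879 0.0736 0.035 ] 0.0349 ((594.66064453125, 77.68062591552734), (97.93128967285156, 69.87554931640625), 54.386295318603516)
house scene 427 [0.5953 0.0682 0.0355] 0.0353 ((588.9491577148438, 79.73478698730469), (98.76197052001953, 71.46236419677734), 82.43447875976562)
ped top 914 [0.5814 0.2016 0.0426] 0.0425 ((585.3838500976562, 192.0401611328125), (83.20938110351562, 97.96530151367188), 0.8171513080596924)
ped scene 488 [0.5876 0.1939 0.0427] 0.0427 ((585.1930541992188, 193.179443359375), (84.87996673583984, 97.99993896484375), 1.1199548244476318)
```

Depth gives these values:
- **Plate:** centre (0.5865, 0.137), yaw 0.8°, size 120.5 x 249.5 mm, which matches the given dimensions.
- **Knob:** axis (0.587, 0.0667), bar at about -9.5°, so roughly 0.18 rad.
- **Coupler:** (0.480, -0.1165), yaw about -12°.

Next I move to the knob and look with the wrist camera.

```bash
cat >> h.py <<'E'
def Rdown(a):
    c,s=np.cos(a),np.sin(a); return np.array([[s,0,c],[-c,0,s],[0,-1,0.]])
def st(tag=''):
    s=env.sense(); print(tag,round(s['t'],2),np.round(s['ee_pos'],4),'F',np.round(s['wrist_force'],1),'M',np.round(s['moment'],2),'w',round(s['gripper_width'],4),'q',np.round(s['joint_positions'],2)); return s
E
python3 - <<'E'
from h import *
K=np.array([.5872,.0667])
a=np.radians(80.3)
env.reach([*K,.16],Rdown(a)); st()
p,d=viewer.read_camera('wrist'); cv2.imwrite('pics/w1.png',p[:,:,::-1])
print(tip_of('wrist','knob_grip')); 
print([tip_of('wrist',n)[:1] for n in ['nipple','nipple_tip']]);st()
# nipple fit from depth
yaw=np.radians(.85); c,s=np.cos(yaw),np.sin(yaw)
R=np.array([[c,-s,0],[s,c,0],[0,0,1]])
ax=R@np.array([-np.sin(.5),0,np.cos(.5)]); ly=R[:,1]; lx=np.cross(ly,ax)
o=np.array([.584,.207,.075])
for cam in ['top','scene']:
    Q=cloud(cam,np.load(f'pics/{cam}0.npy')).reshape(-1,3)-o
    L=np.stack([Q@lx,Q@ly,Q@ax],1)
    m=(np.hypot(L[:,0],L[:,1])<.03)&(L[:,2]>-.004)&(L[:,2]<.05)
    L=L[m]*1000; L=L[L[:,2].argsort()]; print(cam); print(L.round(1)[:: max(1,len(L)//70)].tolist())
E
```

```text
3.35 [0.5872 0.068  0.16  ] F [-0.2 -0.1  0.1] M [ 0.03  0.04 -0.  ] w 0.0921 q [-0.41  0.44  0.31  1.82 -0.17  0.91  1.38]
[{'at': [0.5856, 0.0707, 0.0692], 'score': 0.63}]
[[{'at': [0.5872, 0.2116, 0.0765], 'score': 0.94}], [{'at': [0.5692, 0.2102, 0.1062], 'score': 0.76}]]
 3.55 [0.5871 0.0675 0.16  ] F [ 0.   0.9 -0.7] M [0.02 0.   0.02] w 0.092 q [-0.41  0.44  0.31  1.82 -0.17  0.91  1.38]
top
[[15.3, -4.7, -4.0], [6.6, 10.1, -3.9], [-1.9, -19.6, -3.8], [6.7, 4.0, -3.7], [6.9, -20.2, -3.5], [-6.1, -11.3, -3.4], [11.2, 11.6, -3.2], [-1.6, -13.6, -3.1], [4.9, -8.1, -2.9], [17.8, 0.9, -2.7], [2.8, 18.2, -2.6], [9.4, -16.5, -2.5], [13.7, -6.8, -2.5], [7.3, -18.4, -2.3], [13.7, 15.2, -2.3], [9.5, -18.6, -2.2], [-12.2, -4.9, -2.2], [7.4, -0.4, -2.0], [-1.2, -17.9, -2.0], [1.0, -16.0, -1.9], [13.8, 9.1, -1.8], [-7.6, -19.5, -1.7], [3.3, -18.3, -1.7], [11.8, 15.2, -1.6], [14.1, -13.0, -1.5], [5.4, 11.7, -1.5], [16.1, 12.8, -1.4], [-3.2, 14.4, -1.3], [9.9, -14.8, -1.3], [-3.1, -9.8, -1.2], [1.3, -12.2, -1.1], [7.7, 7.4, -1.1], [7.8, -10.6, -1.0], [12.1, -11.0, -1.0], [12.1, -9.0, -0.8], 
[... 1431 characters left out ...]
.1, -7.6, 1.9], [5.8, -6.4, 3.8], [1.6, -8.0, 4.8], [2.5, -4.8, 5.5], [-1.7, -6.4, 6.6], [3.2, -4.4, 7.9], [3.0, -7.3, 9.7], [-0.6, -9.6, 11.1], [8.2, 3.0, 11.4], [4.6, -3.6, 12.7], [-9.5, -3.8, 13.3], [1.3, -6.3, 14.4], [8.7, 0.4, 15.5], [6.5, -4.6, 15.9], [2.1, -10.3, 16.7], [14.3, -7.0, 17.0], [3.0, -2.6, 17.5], [-1.6, -8.1, 18.2], [-8.7, -1.2, 19.6], [7.3, -3.1, 20.2], [2.2, -3.8, 20.8], [-2.3, -5.1, 21.7], [5.0, -2.7, 22.7], [6.3, 0.2, 23.6], [-3.8, -5.4, 24.5], [5.0, -4.7, 26.4], [-2.3, -6.0, 27.4], [4.3, -2.6, 27.9], [6.5, -0.8, 29.4], [5.0, -6.6, 30.1], [-3.3, -2.5, 30.7], [5.9, -2.2, 32.8], [-0.3, 4.0, 34.8], [1.0, -6.1, 35.2], [0.4, -3.2, 38.7], [1.6, 1.0, 41.6], [3.2, -3.9, 44.2]]
```

View pics/w1.png

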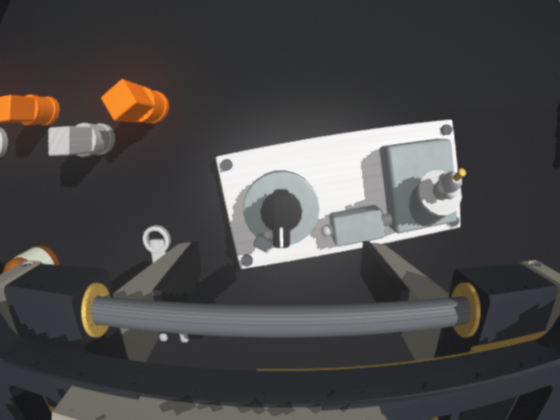

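```bash
python3 - <<'E'
from h import *
from scipy.optimize import least_squares
print(viewer.camera_info('wrist'))
yaw=np.radians(.85); c,s=np.cos(yaw),np.sin(yaw)
R=np.array([[c,-s,0],[s,c,0],[0,0,1]])
ax=R@np.array([-np.sin(.5),0,np.cos(.5)]); ly=R[:,1]; lx=np.cross(ly,ax)
o=np.array([.584,.207,.075])
A=[]
for cam in ['top','scene']:
    Q=cloud(cam,np.load(f'pics/{cam}0.npy')).reshape(-1,3)-o
    L=np.stack([Q@lx,Q@ly,Q@ax],1)*1000
    col=L[(np.hypot(L[:,0],L[:,1])>11)&(np.hypot(L[:,0],L[:,1])<19)&(abs(L[:,2])<4)]
    m=(np.hypot(L[:,0],L[:,1])<14)&(((L[:,2]>3)&(L[:,2]<11))|((L[:,2]>19)&(L[:,2]<27)));B=L[m]
    f=least_squares(lambda p:np.hypot(B[:,0]-p[0],B[:,1]-p[1])-8,[0,0],loss='soft_l1')
    m2=(np.hypot(L[:,0],L[:,1])<9)&(L[:,2]>36)&(L[:,2]<47);pin=L[m2]
    print(cam,len(B),f.x,'collar z',np.median(col[:,2]),'pin',pin[:,:2].mean(0),len(pin),pin[:,2].max())
    # collar rim circle incl. disc
    D=L[(abs(L[:,2])<3)&(np.hypot(L[:,0],L[:,1])<24)]
    print(cv2.minEnclosingCircle(D[:,:2].astype(np.float32)))
E
```

```text
{'intrinsics': array([[325.1922621 ,   0.        , 280.40604818],
       [  0.        , 325.1922621 , 216.07444726],
       [  0.        ,   0.        ,   1.        ]]), 'T_tool_cam': array([[ 5.26601597e-04, -9.72568245e-01, -2.32617134e-01,
        -6.41547381e-02],
       [-8.22138081e-05,  2.32617123e-01, -9.72568387e-01,
        -1.70452137e-01],
       [ 9.99999858e-01,  5.31280406e-04,  4.25380093e-05,
        -2.92572655e-04],
       [ 0.00000000e+00,  0.00000000e+00,  0.00000000e+00,
         1.00000000e+00]])}
top 23 [ 0.81893158 -0.41816863] collar z -1.4901080693937623 pin [ 1.47076307 -1.20703198] 12 46.29398261954347
((1.8098726272583008, -2.284825086593628), 21.235292434692383)
scene 43 [-0.81529908  1.57971296] collar z -0.9585080371382271 pin [ 0.61478582 -0.8541666 ] 11 45.182351803421454
((0.0637606680393219, -0.614000678062439), 21.96333122253418)
```

The wrist view shows the knob bar at (283,225) pointing straight down the image, square to the jaws. Its centre is aligned in x and about midway between the fingers. I'll descend and grip it.

```bash
python3 - <<'E'
from h import *
K=[.5871,.0667,.052]; a=np.radians(80.3)
env.movel(K,Rdown(a),rate=.12); st('down')
effector.grasp(25); st('grip')
for da in (.3,.55,.8):
    env.movel(K,Rdown(a-da),rate=.12) if False else env.reach(K,Rdown(a-da)); st(da)
E
```

```text
down 4.6 [0.5877 0.0667 0.0527] F [ 0.2 -1.   0.8] M [-0.   -0.04  0.  ] w 0.0919 q [-0.37  0.59  0.27  1.87 -0.23  0.71  1.43]
grip 5.76 [0.5874 0.0683 0.052 ] F [ 1.2  4.2 -2.3] M [ 1.1  -0.34 -0.  ] w 0.0138 q [-0.38  0.59  0.27  1.87 -0.23  0.71  1.43]
0.3 6.1 [0.5874 0.0682 0.052 ] F [ 1.3  4.4 -2.1] M [ 1.18 -0.44  0.04] w 0.0136 q [-0.43  0.6   0.34  1.88 -0.29  0.72  1.18]
0.55 6.41 [0.5873 0.0681 0.052 ] F [ 1.7  4.6 -2.5] M [ 1.17 -0.37 -0.06] w 0.0139 q [-0.48  0.6   0.41  1.88 -0.35  0.73  0.98]
0.8 6.72 [0.5872 0.068  0.052 ] F [ 1.3  4.5 -1.4] M [ 1.16 -0.38 -0.03] w 0.0137 q [-0.53  0.62  0.47  1.88 -0.4   0.74  0.78]
```

The wrist moment changed sign between 0.3 and 0.55 rad, which fits a click-over. Next I release, back up and check the angle, then look at the coupler from above.

```bash
python3 - <<'E'
from h import *
effector.release(); st('rel')
s=env.sense(); p=s['ee_pos']
env.movel([p[0],p[1],.17],rate=.2); st('up')
env.reach([.4803,-.1165,.19],Rdown(np.radians(-12))); st('over')
p,d=viewer.read_camera('wrist'); cv2.imwrite('pics/w2.png',p[:,:,::-1])
print(tip_of('wrist','coupler_grip')[:3])
p,d=viewer.read_camera('top'); cv2.imwrite('pics/top2.png',p[:,:,::-1]);np.save('pics/top2.npy',d)
Q=cloud('top',d)
for nm,lo,hi,cx,cy,rr in [('knob',.07,.095,.588,.068,.04)]:
        m=(Q[...,2]>lo)&(Q[...,2]<hi)&(np.hypot(Q[...,0]-cx,Q[...,1]-cy)<rr)
        print(nm,m.sum(),cv2.minAreaRect(Q[m][:,:2].astype(np.float32)*1000))
st()
E
```

```text
rel 7.92 [0.5871 0.0667 0.052 ] F [ 0.4  0.2 -0.2] M [-0.08  0.09 -0.01] w 0.0921 q [-0.53  0.62  0.47  1.89 -0.4   0.74  0.78]
up 8.67 [0.5863 0.0669 0.1691] F [ 0.2  0.5 -0.8] M [-0.08  0.02  0.01] w 0.0916 q [-0.6   0.45  0.56  1.82 -0.29  0.95  0.69]
over 9.53 [ 0.481  -0.1152  0.1895] F [-0.2 -0.5 -0. ] M [-0.07  0.07  0.01] w 0.0917 q [-0.55  0.29  0.85  2.04 -0.28  0.92  0.25]
[{'at': [0.4769, -0.1161, 0.0641], 'score': 0.97}, {'at': [0.4253, -0.1847, 0.0618], 'score': 0.78}, {'at': [0.4632, -0.0472, 0.0671], 'score': 0.63}]
knob 157 ((587.454345703125, 66.28254699707031), (14.387955665588379, 43.91130447387695), 35.32211685180664)
 9.68 [ 0.4812 -0.1151  0.1896] F [-0.5  0.1  0.2] M [ 0.02  0.06 -0.02] w 0.0919 q [-0.55  0.29  0.85  2.04 -0.28  0.92  0.25]
```

View pics/w2.png

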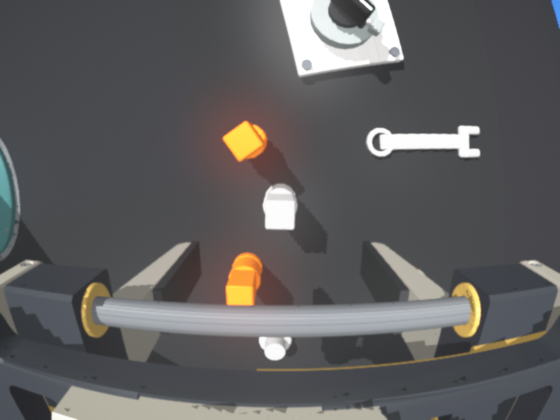

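View pics/top2.png

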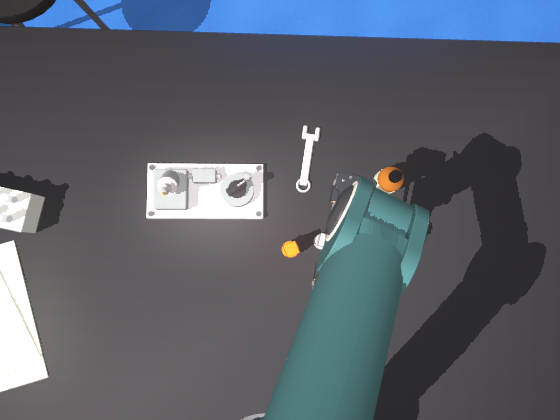

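The knob bar is now at -54.7°, a turn of 0.80 rad to about 0.97, so it is past the detent. In the wrist view the grey coupler at (281,210) is square to the jaws, with orange ones at (245,141) and (245,280) on either side, clear of both fingers. I'll locate its top face precisely.

```bash
cat >> h.py <<'E'
def wray(u,v,p,R):
    i=viewer.camera_info('wrist');K=i['intrinsics'];T=i['T_tool_cam']
    x,y=u-K[0,2],v-K[1,2]; r=np.hypot(x,y); th=r/K[0,0]
    d=np.array([np.sin(th)*x/max(r,1e-9),-np.sin(th)*y/max(r,1e-9),-np.cos(th)])
    return p+R@T[:3,3], R@T[:3,:3]@d
def wz(u,v,p,R,z):
    e,d=wray(u,v,p,R); return e+d*(z-e[2])/d[2]
def wproj(X,p,R):
    i=viewer.camera_info('wrist');K=i['intrinsics'];T=i['T_tool_cam']
    c=T[:3,:3].T@(R.T@(np.asarray(X)-p)-T[:3,3]); c=np.array([c[0],-c[1],-c[2]])
    th=np.arctan2(np.hypot(c[0],c[1]),c[2]); n=np.hypot(c[0],c[1])
    return K[:2,2]+K[0,0]*th*c[:2]/n
E
python3 - <<'E'
from h import *
s=env.sense(); im=cv2.imread('pics/w2.png')
cv2.imwrite('pics/w2c.png',cv2.resize(im[170:250,230:330],None,fx=7,fy=7,interpolation=cv2.INTER_CUBIC))
for u,v in [(265,205),(281,205),(296,205),(281,230),(280.5,217)]: print(u,v,wz(u,v,s['ee_pos'],s['tcp_rot'],.084).round(4))
E
```

```text
265 205 [ 0.4705 -0.1042  0.084 ]
281 205 [ 0.4841 -0.107   0.084 ]
296 205 [ 0.4968 -0.1097  0.084 ]
281 230 [ 0.4795 -0.1291  0.084 ]
280.5 217 [ 0.4815 -0.1174  0.084 ]
```

View pics/w2c.png

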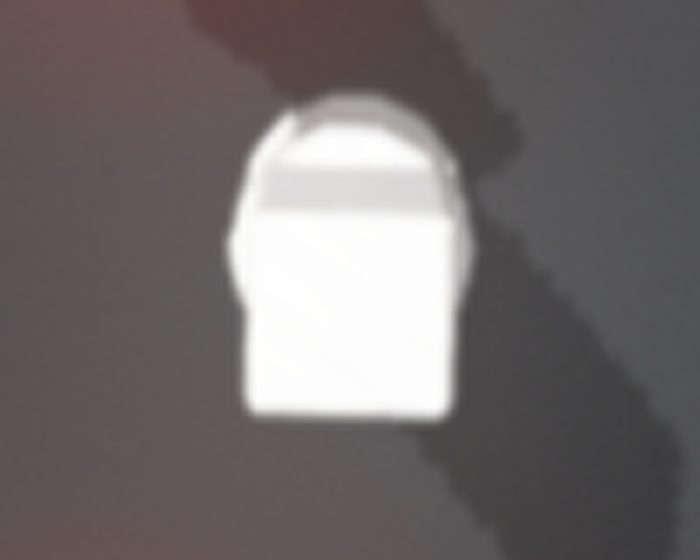

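```bash
cat >> h.py <<'E'
from scipy.spatial.transform import Rotation as Ro
YAW=np.radians(.85)
RM=Ro.from_euler('z',YAW).as_matrix()
AX=RM@np.array([-np.sin(.5),0,np.cos(.5)]); LY=RM[:,1]; LX=np.cross(LY,AX)
def Rn(phi,ax=AX):
    """tool along -AX, jaw direction at phi from LX about AX"""
    ax=ax/np.linalg.norm(ax); z=np.cos(phi)*LX+np.sin(phi)*LY; z-=ax*(z@ax); z/=np.linalg.norm(z); y=-ax; return np.stack([np.cross(y,z),y,z],1)
E
python3 - <<'E'
from h import *
O=np.array([.585,.2085,.075]); q0=np.array([-.55,.29,.85,2.04,-.28,.92,.25])
print(env.sense()['joint_positions'].round(2) if hasattr(env.sense()['joint_positions'],'round') else 0)
for deg in (-60,-30,-12,0,30,60,90,180):
    for h in (.046,.10,.13):
        q=solver.inverse_kinematics(O+AX*h,Rn(np.radians(deg)))
        print(deg,h,None if q is None else np.round(q,2))
E
```

```text
[-0.55  0.29  0.85  2.04 -0.28  0.92  0.25]
-60 0.046 [-1.25  0.48  0.86  2.22 -0.69  0.19 -0.91]
-60 0.1 [-1.41  0.34  0.99  2.24 -0.21  0.26 -1.36]
-60 0.13 [-1.26  0.19  0.74  2.24  0.36  0.35 -1.89]
-30 0.046 [-1.23  0.47  0.83  2.21 -0.6   0.18 -0.46]
-30 0.1 [-1.32  0.31  0.87  2.24  0.01  0.26 -1.04]
-30 0.13 [-1.3   0.2   0.8   2.24  0.32  0.34 -1.33]
-12 0.046 [-1.22  0.46  0.82  2.21 -0.57  0.18 -0.18]
-12 0.1 [-1.29  0.3   0.83  2.24  0.07  0.26 -0.79]
-12 0.13 [-1.27  0.19  0.76  2.24  0.34  0.34 -1.04]
0 0.046 [-1.21  0.46  0.82  2.21 -0.56  0.17  0.02]
0 0.1 [-1.27  0.29  0.81  2.24  0.11  0.26 -0.61]
0 0.13 [-1.26  0.19  0.74  2.24  0.36  0.35 -0.85]
30 0.046 [-1.19  0.45  0.78  2.21 -0.45  0.17  0.44]
30 0.1 [-1.23  0.28  0.76  2.23  0.18  0.26 -0.16]
30 0.13 [-1.22  0.19  0.7   2.24  0.39  0.35 -0.35]
60 0.046 [-1.15  0.44  0.74  2.21 -0.31  0.16  0.83]
60 0.1 [-1.21  0.28  0.74  2.23  0.21  0.27  0.34]
60 0.13 [-1.23  0.19  0.71  2.24  0.38  0.35  0.18]
90 0.046 [-1.12  0.42  0.7   2.21 -0.18  0.16  1.22]
90 0.1 [-1.26  0.29  0.8   2.24  0.13  0.26  0.94]
90 0.13 [-1.32  0.2   0.82  2.24  0.3   0.34  0.78]
180 0.046 [-1.35  0.55  1.01  2.22 -1.02  0.26 -2.69]
180 0.1 [-1.61  0.54  1.32  2.25 -0.94  0.4  -2.77]
180 0.13 [ 0.02  0.25 -0.67  2.17  0.93  0.54  1.78]
```

```bash
python3 - <<'E'
from h import *
R=Rdown(np.radians(-12))
env.movel([.481,-.1157,.046],R,rate=.15); st('down')
effector.grasp(55); s=st('grip')
env.movel([.481,-.1157,.25],R,rate=.2); st('up')
O=np.array([.585,.2085,.075])
for deg in (-150,-120,-90,0,90,120,150,180):
    for h in (.046,.1,.13,.17):
        q=solver.inverse_kinematics(O+AX*h,Rn(np.radians(deg)))
        print(deg,h,None if q is None else np.round(q,2))
E
```

```text
down 10.78 [ 0.4816 -0.1159  0.0466] F [ 0.8 -0.3  0.1] M [-0.03  0.06 -0.04] w 0.092 q [-0.36  0.54  0.66  2.13 -0.55  0.64  0.47]
grip 11.79 [ 0.4809 -0.1157  0.046 ] F [ 0.7 -0.1 -0.3] M [-0.04  0.11 -0.01] w 0.0258 q [-0.36  0.54  0.66  2.13 -0.55  0.64  0.47]
up 12.96 [ 0.4801 -0.1155  0.249 ] F [-0.6 -0.2 -3.2] M [-0.11  0.05  0.02] w 0.0255 q [-0.61  0.2   0.9   1.98 -0.18  1.04  0.16]
-150 0.046 [-1.41  0.6   1.1   2.22 -1.17  0.33 -2.04]
-150 0.1 [-1.53  0.43  1.17  2.25 -0.61  0.3  -2.55]
-150 0.13 [ 0.36  0.39 -1.1   2.15  1.14  0.69  2.16]
-150 0.17 [ 0.38  0.25 -1.09  2.15  0.92  0.65  2.34]
-120 0.046 [-1.33  0.53  0.98  2.22 -0.96  0.24 -1.7 ]
-120 0.1 [-1.45  0.37  1.05  2.24 -0.35  0.27 -2.26]
-120 0.13 [-1.34  0.2   0.84  2.24  0.28  0.34 -2.87]
-120 0.17 [ 0.51  0.34 -1.28  2.15  1.04  0.74  2.77]
-90 0.046 [-1.26  0.48  0.88  2.22 -0.73  0.2  -1.39]
-90 0.1 [-1.32  0.31  0.87  2.24  0.01  0.26 -2.09]
-90 0.13 [-1.26  0.19  0.75  2.24  0.35  0.34 -2.41]
-90 0.17 [-0.98  0.07  0.38  2.22  0.54  0.49 -2.6 ]
0 0.046 [-1.2   0.45  0.79  2.21 -0.49  0.17 -0.05]
0 0.1 [-
[... 287 characters left out ...]
 0.34  0.77]
90 0.17 [-1.41  0.07  0.85  2.24  0.47  0.46  0.62]
120 0.046 [-1.01  0.39  0.55  2.2   0.24  0.16  1.34]
120 0.1 [-1.17  0.27  0.68  2.23  0.28  0.27  1.32]
120 0.13 [-1.27  0.19  0.76  2.24  0.35  0.34  1.26]
120 0.17 [-1.37  0.07  0.8   2.24  0.48  0.47  1.14]
150 0.046 [-0.92  0.38  0.45  2.2   0.48  0.18  1.64]
150 0.1 [-1.04  0.25  0.53  2.22  0.44  0.29  1.69]
150 0.13 [-1.13  0.18  0.59  2.23  0.45  0.36  1.68]
150 0.17 [-1.23  0.07  0.65  2.24  0.5   0.47  1.63]
180 0.046 [-1.46  0.67  1.19  2.22 -1.27  0.4  -2.48]
180 0.1 [-1.58  0.49  1.26  2.25 -0.82  0.35 -2.87]
180 0.13 [ 0.02  0.25 -0.67  2.17  0.93  0.54  1.78]
180 0.17 [ 0.02  0.14 -0.67  2.17  0.75  0.56  1.94]
```

Grip width 25.8 mm matches the 26 mm square. Joint 6 would end too close to its 0.15 limit on the branch nearest to the present posture, so I'm taking the other elbow branch.

```bash
python3 - <<'E'
from h import *
O=np.array([.585,.2085,.075])
env.reach(O+AX*.17,Rn(np.pi)); st('pre')
for deg in (120,150,180,210):
    for h in (.046,.07,.1,.13):
        q=solver.inverse_kinematics(O+AX*h,Rn(np.radians(deg)))
        print(deg,h,None if q is None else np.round(q,2))
s=env.sense()
p,d=viewer.read_camera('wrist'); cv2.imwrite('pics/w3.png',p[:,:,::-1])
for n in ['nipple','nipple_tip','nipple_balls','coupler_grip','coupler']: print(n,[(round(x['score'],2),np.round(x['at'],4).tolist()) for x in tip_of('wrist',n)[:2]])
for c in ['scene','top']:
    p,d=viewer.read_camera(c); cv2.imwrite(f'pics/{c}3.png',p[:,:,::-1]); np.save(f'pics/{c}3.npy',d)
print(s['ee_pos'],(O+AX*.17))
for h in (0,.034,.046): print(h,wproj(O+AX*h,s['ee_pos'],s['tcp_rot']))
E
```

```text
pre 14.53 [0.5037 0.206  0.2235] F [ 0.5  0.7 -4. ] M [ 0.05  0.9  -0.04] w 0.0259 q [ 0.02  0.15 -0.67  2.17  0.75  0.56  1.94]
120 0.046 [-0.24  0.39 -0.35  2.16  1.18  0.41  0.51]
120 0.07 [-0.21  0.34 -0.4   2.17  1.09  0.43  0.59]
120 0.1 [-0.18  0.28 -0.45  2.17  0.98  0.46  0.69]
120 0.13 [-0.14  0.22 -0.5   2.18  0.86  0.5   0.79]
150 0.046 [-0.17  0.41 -0.44  2.15  1.22  0.44  1.01]
150 0.07 [-0.14  0.36 -0.48  2.16  1.13  0.46  1.09]
150 0.1 [-0.11  0.29 -0.52  2.17  1.01  0.48  1.19]
150 0.13 [-0.08  0.23 -0.56  2.17  0.89  0.51  1.29]
180 0.046 [-0.11  0.42 -0.51  2.15  1.24  0.46  1.52]
180 0.07 [-0.09  0.37 -0.54  2.16  1.15  0.48  1.59]
180 0.1 [-0.06  0.3  -0.58  2.17  1.03  0.5   1.69]
180 0.13 [-0.03  0.24 -0.62  2.17  0.91  0.52  1.8 ]
210 0.046 [-0.06  0.43 -0.56  2.15  1.27  0.49  2.03]
210 0.07 [-0.04  0.38 -0.6   2.16  1.18  0.5   2.1 ]
210 0.1 [-0.01  0.31 -0.64  2.16  1.06  0.52  2.2 ]
210 0.13 [ 0.02  0.25 -0.68  2.17  0.94  0.54  2.3 ]
nipple [(0.72, [0.5914, 0.2106, 0.0766])]
nipple_tip [(0.66, [0.565, 0.2097, 0.1057])]
nipple_balls [(0.86, [0.5776, 0.2091, 0.084])]
coupler_grip [(0.69, [0.4941, 0.2072, 0.2415])]
coupler [(0.93, [0.5264, 0.2072, 0.1838])]
[0.50370205 0.20598953 0.22351564] [0.50350663 0.20729093 0.22418904]
0 [280.71158383 203.08354324]
0.034 [280.82806785 209.89965787]
0.046 [280.87528284 212.66504261]
```

View pics/w3.png

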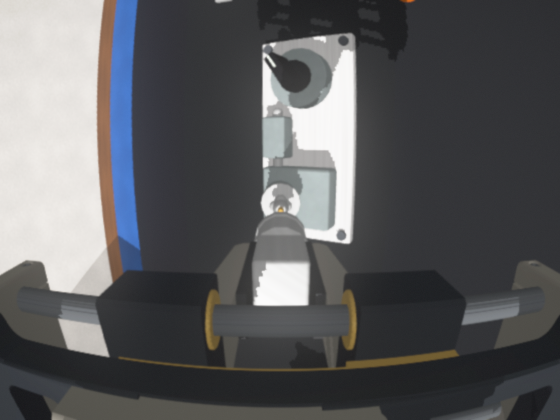

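View pics/scene3.png

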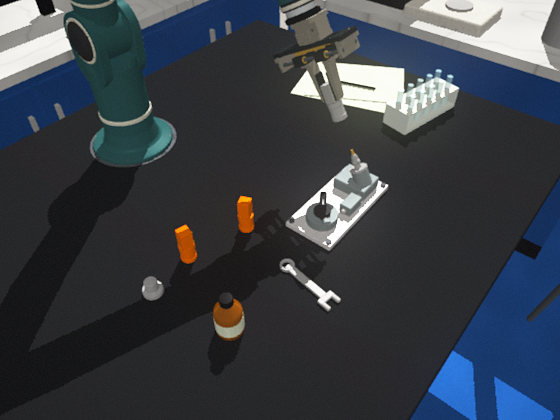

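```bash
python3 - <<'E'
from h import *
im=cv2.imread('pics/w3.png')
x0,y0=235,160
cv2.imwrite('pics/w3c.png',cv2.resize(im[y0:y0+90,x0:x0+110],None,fx=7,fy=7,interpolation=cv2.INTER_CUBIC))
im=cv2.imread('pics/top3.png')
cv2.imwrite('pics/top3c.png',cv2.resize(im[150:240,130:270],None,fx=5,fy=5,interpolation=cv2.INTER_CUBIC))
s=st()
p,R=s['ee_pos'],s['tcp_rot']
O=np.array([.585,.2085,.075]); print(Ro.from_matrix(Rn(np.pi).T@R).as_rotvec(),p-O-AX*.17)
E
```

```text
14.93 [0.5036 0.2072 0.2242] F [ 0.3 -0.1 -2.8] M [ 0.06  0.95 -0.03] w 0.0259 q [ 0.02  0.14 -0.67  2.17  0.75  0.56  1.94]
[1.68780032e-07 2.50336508e-04 1.79117319e-04] [ 5.27633947e-05 -1.01936799e-04  7.87880066e-06]
```

View pics/w3c.png

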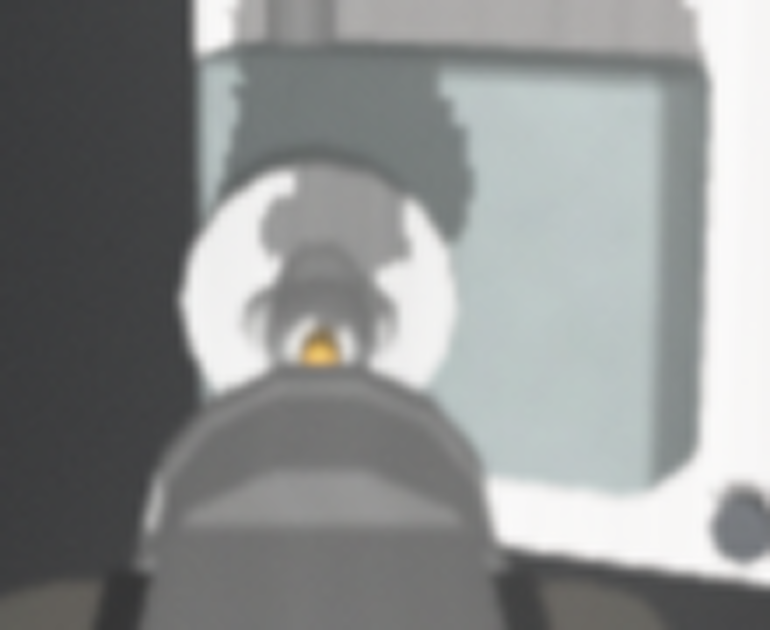

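View pics/top3c.png

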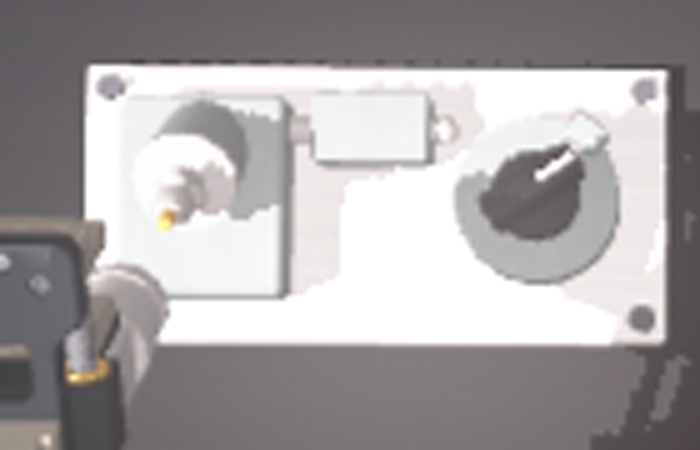

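```bash
python3 - <<'E'
from h import *
s=env.sense(); p,R=s['ee_pos'],s['tcp_rot']
O=np.array([.585,.2085,.075]); t=np.linspace(0,2*np.pi,200)
def circ(o,h,r,dx=0,dy=0): return np.array([wproj(o+AX*h+LX*(r*np.cos(a)+dx)+LY*(r*np.sin(a)+dy),p,R) for a in t])
f=lambda n,P:print(n,'u',P[:,0].min().round(1),P[:,0].max().round(1),'v',P[:,1].min().round(1),P[:,1].max().round(1))
for dy in (-.002,0,.002):
    print('dy',dy)
    for n,h,r in [('collar',0,.021),('balls',.015,.0115),('tip',.034,.0045),('pin base',.034,.003),('pin',.046,.003)]: f(n,circ(O,h,r,0,dy))
C=p+R[:,1]*.046
f('mouth',circ(C,0,.017)); f('sleevetop',circ(C,.042,.017))
sq=np.array([wproj(C+AX*h+LX*a+LY*b,p,R) for h in (.042,.084) for a in (-.013,.013) for b in (-.013,.013)]);print(sq.round(1).tolist())
E
```

```text
dy -0.002
collar u 261.4 300.9 v 180.2 218.9
balls u 269.9 292.5 v 191.3 213.5
tip u 276.6 285.9 v 201.7 210.8
pin base u 278.1 284.4 v 203.2 209.3
pin u 278.1 284.5 v 205.7 212.1
dy 0
collar u 261.4 300.9 v 182.0 220.7
balls u 269.9 292.5 v 193.3 215.4
tip u 276.6 285.9 v 203.7 212.9
pin base u 278.1 284.4 v 205.3 211.4
pin u 278.1 284.5 v 207.9 214.2
dy 0.002
collar u 261.5 300.8 v 183.9 222.5
balls u 269.9 292.5 v 195.2 217.3
tip u 276.6 285.9 v 205.8 214.9
pin base u 278.1 284.4 v 207.3 213.4Traceback (most recent call last):
  File "<stdin>", line 8, in <module>
  File "<stdin>", line 4, in circ
  File "h.py", line 26, in wproj
    i=viewer.camera_info('wrist');K=i['intrinsics'];T=i['T_tool_cam']
ValueError: time passes only in moves, steps and waits
```

```bash
sed -i "s/^YAW=/WI=viewer.camera_info('wrist')\nYAW=/; s/i=viewer.camera_info('wrist');K/i=WI;K/" h.py; python3 - <<'E'
from h import *
env.pause(.2)
s=st(); p,R=s['ee_pos'],s['tcp_rot']
a,d=viewer.read_camera('wrist'); im=a[:,:,::-1]; cv2.imwrite('pics/w4.png',im)
x0,y0=235,160
cv2.imwrite('pics/w4c.png',cv2.resize(im[y0:y0+100,x0:x0+110],None,fx=7,fy=6,interpolation=cv2.INTER_CUBIC)[:600])
O=np.array([.585,.2085,.075]); t=np.linspace(0,2*np.pi,200)
def circ(o,h,r,dx=0,dy=0): return np.array([wproj(o+AX*h+LX*(r*np.cos(a)+dx)+LY*(r*np.sin(a)+dy),p,R) for a in t])
def f(n,P): print(n,'u',P[:,0].min().round(1),P[:,0].max().round(1),'v',P[:,1].min().round(1),P[:,1].max().round(1))
for n,h,r in [('collar',0,.021),('balls',.015,.0115),('tip',.034,.0045),('pin',.046,.003)]: f(n,circ(O,h,r))
C=p+R[:,1]*.046
f('mouth',circ(C,0,.017)); f('sleevetop',circ(C,.042,.017))
sq=np.array([wproj(C+AX*h+LX*a+LY*b,p,R) for h in (.042,.084) for a in (-.013,.013) for b in (-.013,.013)]);print(sq.round(1).tolist())
E
```

```text
15.12 [0.5035 0.2073 0.2242] F [-0.6  0.2 -3.5] M [ 0.05  0.9  -0.02] w 0.0257 q [ 0.02  0.14 -0.67  2.17  0.75  0.56  1.94]
collar u 261.4 300.8 v 181.9 220.6
balls u 269.9 292.4 v 193.1 215.2
tip u 276.5 285.9 v 203.6 212.7
pin u 278.0 284.5 v 207.7 214.1
mouth u 257.2 306.1 v 211.5 258.3
sleevetop u 252.2 311.7 v 228.1 283.7
[[305.2, 235.0], [304.2, 277.4], [258.7, 235.0], [259.7, 277.5], [312.3, 262.7], [310.3, 313.9], [252.7, 262.8], [254.5, 314.1]]
```

View pics/w4c.png

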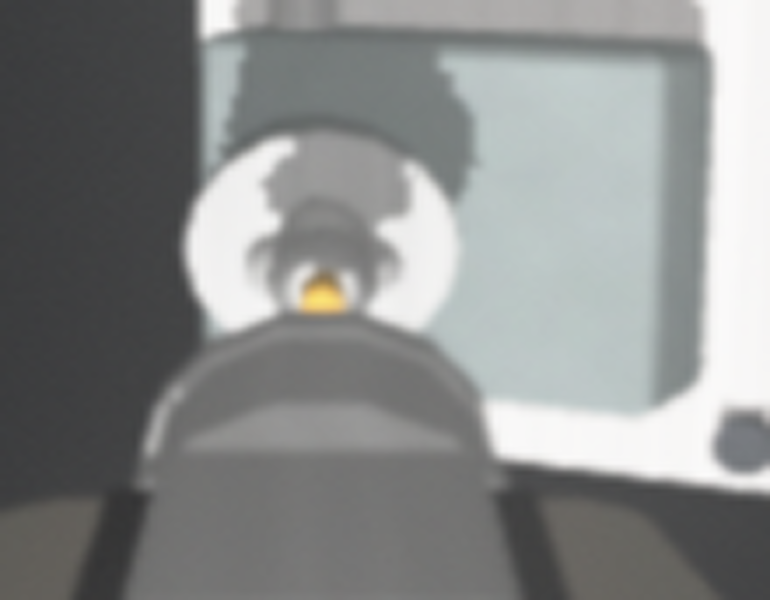

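Relative to the prediction, nipple and coupler agree across the jaws (u ≈ 280.5 for both), and the nipple sits about 0.7 mm towards -y. I'll correct y to 0.2078 and go down in monitored steps.

```bash
python3 - <<'E'
from h import *
O=np.array([.585,.2078,.075]); R=Rn(np.pi)
f0=env.sense()['wrist_force']@AX
env.movel(O+AX*.115,R,rate=.1)
for g in (50,40,34,30,26,22):
    env.movel(O+AX*(.046+g/1000),R,rate=.05)
    s=env.sense(); e=(s['ee_pos']-O)*1000; F=s['wrist_force']
    print(g,round(s['t'],1),'act',(e@AX-46).round(2),'lat',(e@LX).round(2),(e@LY).round(2),'F',(F@LX).round(1),(F@LY).round(1),(F@AX-f0).round(1),'M',np.round(s['moment'],2))
    if abs(F@AX-f0)>10 and g>25: break
E
```

```text
50 16.4 act 50.17 lat 0.05 0.17 F -1.2 -0.5 0.7 M [ 0.05  0.91 -0.05]
40 16.8 act 39.94 lat -0.18 -0.01 F -2.3 0.3 -0.7 M [0.03 0.88 0.08]
34 17.0 act 33.94 lat -0.16 -0.06 F -1.7 0.7 0.3 M [ 0.08  0.94 -0.  ]
30 17.3 act 29.87 lat -0.12 -0.07 F -1.5 0.5 0.4 M [0.1  0.94 0.01]
26 17.5 act 25.77 lat -0.17 -0.08 F -1.7 -0.4 0.4 M [ 0.1   0.89 -0.04]
22 17.8 act 21.74 lat -0.17 -0.12 F -1.8 -0.3 0.8 M [0.04 0.92 0.  ]
```

The lip is over the barrel with no lateral force. Now I press, watching the force.

```bash
python3 - <<'E'
from h import *
O=np.array([.585,.2078,.075]); R=Rn(np.pi); f0=-3.3*AX[2]
p,_=viewer.read_camera('wrist'); cv2.imwrite('pics/w5.png',p[:,:,::-1])
for g in (18,16,14,12,10,8,6,4,2,0,-2,-4):
    env.movel(O+AX*(.046+g/1000),R,rate=.04)
    s=env.sense(); e=(s['ee_pos']-O)*1000; F=s['wrist_force']
    print(g,round(s['t'],1),'act',(e@AX-46).round(2),'lat',(e@LX).round(2),(e@LY).round(2),'F',(F@LX).round(1),(F@LY).round(1),(F@AX-f0).round(1),'M',np.round(s['moment'],2))
    if F@AX-f0>28: break
p,_=viewer.read_camera('wrist'); cv2.imwrite('pics/w6.png',p[:,:,::-1])
p,d=viewer.read_camera('scene'); cv2.imwrite('pics/scene6.png',p[:,:,::-1])
E
```

```text
18 18.1 act 17.92 lat -0.1 0.51 F -1.1 1.8 0.8 M [0.25 0.94 0.05]
16 18.3 act 16.29 lat -0.06 0.64 F -2.4 1.1 6.9 M [0.39 1.24 0.14]
14 18.6 act 14.17 lat -0.09 0.59 F -2.6 2.0 6.4 M [0.55 1.33 0.19]
12 18.8 act 11.74 lat -0.14 0.42 F -2.3 4.3 -0.9 M [0.88 1.09 0.39]
10 19.1 act 9.28 lat -0.23 0.19 F -1.4 3.6 -8.9 M [1.12 0.95 0.65]
8 19.3 act 7.6 lat -0.09 0.19 F -1.9 4.0 -5.5 M [1.11 0.96 0.57]
6 19.6 act 6.05 lat 0.05 -0.31 F -2.2 2.6 0.3 M [0.6  1.08 0.32]
4 19.8 act 4.22 lat 0.23 -0.32 F -2.4 2.0 5.4 M [0.36 1.07 0.18]
2 20.1 act 2.15 lat 0.29 -0.25 F -1.3 0.0 8.0 M [ 0.25  1.06 -0.04]
0 20.3 act 0.18 lat 0.25 -0.24 F -1.8 -0.6 9.1 M [0.09 1.09 0.01]
-2 20.6 act -0.2 lat 0.42 -0.03 F -3.7 -3.1 32.2 M [-0.66  1.94 -0.41]
```

The snap shows as a push, then a pull between 12 and 8 mm, then the pin spring. At -0.2 mm there is a hard stop at 32 N. I'll check the seating now.

```bash
python3 - <<'E'
from h import *
O=np.array([.585,.2078,.075]); R=Rn(np.pi); f0=-3.3*AX[2]
env.pause(.5)
for _ in range(2):
    s=env.sense(); e=(s['ee_pos']-O)*1000; F=s['wrist_force']
    print(round(s['t'],1),'act',(e@AX-46).round(2),'lat',(e@LX).round(2),(e@LY).round(2),'F',(F@LX).round(1),(F@LY).round(1),(F@AX-f0).round(1),'M',np.round(s['moment'],2),s['gripper_width'])
    env.pause(.2)
for c in ('wrist','scene','top'):
    p,d=viewer.read_camera(c); cv2.imwrite(f'pics/{c}7.png',p[:,:,::-1])
    if c=='scene': a=p[110:230,270:410,::-1]
    if c=='wrist': b=p[130:290,200:360,::-1]
    print(c,[(round(x['score'],2),np.round(x['at'],4).tolist()) for x in tip_of(c,'coupler')[:3]])
a=cv2.resize(a,None,fx=4,fy=4,interpolation=cv2.INTER_CUBIC);b=cv2.resize(b,None,fx=3.5,fy=3.5,interpolation=cv2.INTER_CUBIC)
cv2.imwrite('pics/s7c.png',a);cv2.imwrite('pics/w7c.png',b)
E
```

```text
21.2 act -0.2 lat 0.39 -0.04 F -5.2 -3.1 32.2 M [-0.62  1.92 -0.38] 0.02556416627881257
21.4 act -0.21 lat 0.41 -0.03 F -5.2 -3.8 31.4 M [-0.68  1.93 -0.43] 0.025732723496218128
wrist [(0.97, [0.5869, 0.2073, 0.0776])]
scene [(0.8, [0.464, -0.0468, -0.0033]), (0.65, [0.583, 0.2046, 0.0784])]
top [(0.69, [0.4657, -0.0463, -0.0005]), (0.66, [0.4263, -0.1894, -0.0002]), (0.53, [0.5837, 0.2072, 0.0725])]
```

View pics/s7c.png

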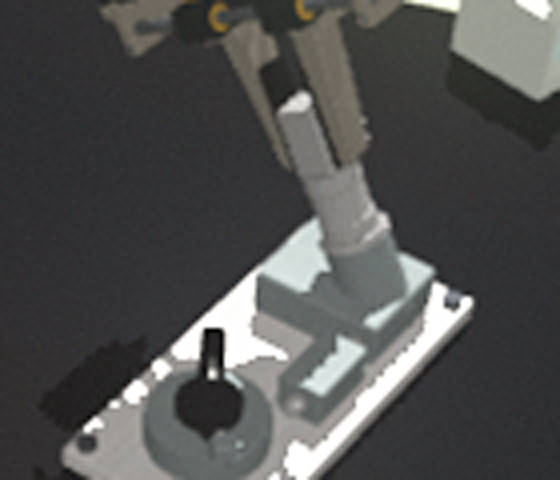

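View pics/w7c.png

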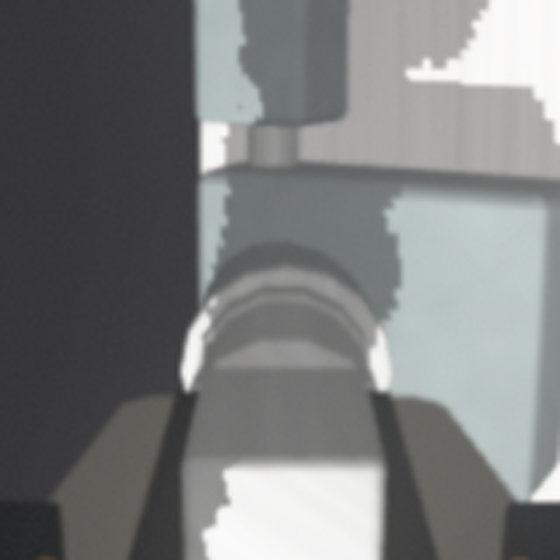

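View pics/top7.png

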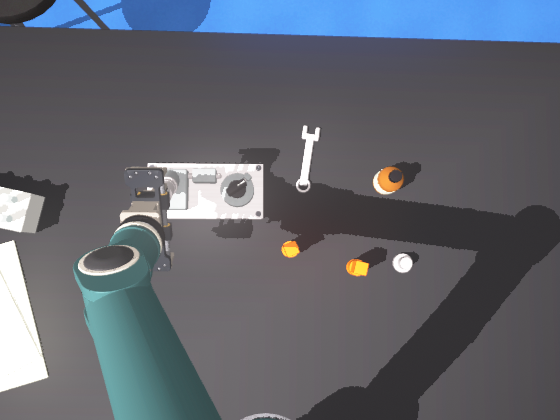

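In the scene crop the coupler's mouth meets the collar at (365,245) with no gap. In the wrist crop the collar rim shows evenly around the sleeve at (285,300). The top picture shows the bottle, cap, spanner and orange parts where they were. The hold is steady, so I'm handing in.

```bash
python3 - <<'E'
from h import *
st(); print(workorder.finish_job())
E
```

```text
21.88 [0.5634 0.2075 0.1154] F [-17.9  -2.6  23.4] M [-0.6   1.96 -0.36] w 0.0257 q [-0.14  0.41 -0.47  2.15  1.24  0.45  1.52]
the job is handed in; nothing more can be done
None
```

The knob is turned and clicked over, and the coupler is snapped on and held pressed against the collar. I handed the job in at 21.9 s, with the arm still gripping and pressing.

- **Knob:** I turned it 0.80 rad clockwise. After letting go, the depth picture put it at about 0.97 rad, past the 0.70 click.
- **Coupler:** I took the grey one from between the two orange look-alikes and pressed it along the nipple's axis. The force showed the push over the balls, the snap, and then the pin spring. It came to a hard stop within about 0.2 mm of the calculated home position.
- **Final hold:** The axial push stayed at about 32 N, with the jaws 25.7 mm apart on the 26 mm grip. The pictures showed no gap at the collar.
- **Bystanders:** In the last top picture the bottle, cap, spanner and orange parts looked unmoved.

**Disagreements in the checks:**
- **Knob position:** When I gripped the knob, the arm was pulled about 1.5 mm in y from where the cameras had put it.
- **Coupler position:** The networks' final estimates were off from home by up to about 3.5 mm, roughly their stated error of 4 mm. I relied on the arm's position, the force and the pictures instead.

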